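Pack the two L-shaped paddles and the cartridge into their storage tray

ROBOT

A 7-joint arm with a two-finger parallel gripper is mounted at the origin on the work surface. World frame = base frame: x ahead of the robot, y to its left, z up, the work surface at z = 0. Lengths are in m, angles in rad, forces in N, time in s.
With the tool pointing down it reaches from about 0.425 to 0.825 m from the base axis. Payload 3.6 kg.
Tool frame: the origin (TCP) lies where the fingers leave the gripper's body, on its centre line; the fingertips stand 73 mm ahead of it and the grasp point (between the pads) lies 54 mm ahead of it; x points along the fingers, y is the direction in which the jaws open and shut, and the axes are right-handed (so a half turn about x gives the same grasp; the last joint's range is limited). The gripper opens to 85 mm and grips with 20 to 120 N. Pads are 22 mm wide; open, the fingers measure 114 mm over their backs; the gripper's body (76 mm by 85 mm) begins 54 mm behind the grasp point. The pads swing forward as they close: fully open they stand 13 mm farther back than shut.
Start: joints at [-1.317, 0.615, -0.013, 1.423, 0.008, 1.103, -0.04], TCP at [0.179, 0.625, 0.304] pointing down, gripper open.
Joint ranges: [-3.12, 3.12], [-0.3, 2.06], [-1.34, 1.32], [0.26, 2.42], [-1.36, 4.5], [0.01, 1.98], [-2.84, 2.84]. Speed limits (rad/s): [2.79, 2.79, 3.14, 3.14, 3.14, 3.14, 3.14].

INTERFACE

Orientations are given as a unit quaternion [x, y, z, w].
In Python, from station import arm, snapshot, camera_info, ticket gives the robot as it stands. Calls block until the motion is done:
- arm.movep(position, orientation): joint-space move of the TCP to a pose.
- arm.line_to(position, velocity=0.15, ori=None): straight line of the TCP; ori=None keeps the orientation; velocity is the mean speed in m/s.
- arm.move_j(angles): joint-space move.
- arm.move_gripper(opening, effort=None): opening from 0.0 (shut) to 1.0 (fully open); effort is the grip in N (None keeps the last); returns when the fingers have stopped.
- arm.pause(seconds).
- arm.ik(position, orientation): joint angles nearest the present ones, or None.
- snapshot(name): name is "scene" or "top" or "wrist"; returns the picture (400x640x3 uint8, blue, green, red); there is no depth.
- camera_info(name): a dict with "fx", "fy", "cx", "cy" (pixels), "R" (3x3) and "t" (3): a world point X has camera coordinates R X + t; the wrist camera has in their place "T_tool_cam" (4x4, takes a point from camera to tool coordinates, whose origin is the TCP and whose axes are the tool frame's). Camera axes: x right, y down, z forward; pixel columns grow to the right and rows downward; lengths in m; the calibration is good to about 2 mm. A picture is of the moment at which its call begins: read the wrist's pose just before it. camera_info takes no time and is no camera call.
A pose or a line that the arm cannot do raises arm.MotionError and nothing moves.
- ticket.finish_job(): hands the job in, once; it reports no verdict.
Readings, each from a call of its own:
- arm.read_time(): time.
- arm.read_joint_positions(): joint angles.
- arm.read_dq(): joint speeds.
- arm.read_effort(): joint torques, N m.
- arm.read_tool_pos(): TCP position.
- arm.read_eef_rot(): TCP orientation.
- arm.read_ft_force(): force on the tool from outside, world axes, zero at the start.
- arm.read_wrist_torque(): the same for the moment, N m.
- arm.read_opening(): opening from 0.0 (shut) to 1.0 (fully open).
Only numpy, scipy, OpenCV 4.12 (cv2) and the standard library are available. Lean on these libraries where they do the work, as an engineer would, in place of code of your own. Each camera call takes 0.05 s, during which the arm holds its last target.

TASK

Pack the game set away: put both red L-shaped paddles and the grey cartridge into the low blue tray so that all three lie flat on its floor, right side up, side by side and inside the rim. They only fit if the two paddles interlock, one turned half round to the other with each leg beside the other's leg, and the cartridge fills the rest at one end. Leave the other things on the shelf where they are.

Things in the scene. Friction and masses are not known exactly. Their poses are not given: they have to be found in the camera images.
- tray: Low tray, blue rim, grey floor, fixed. Outside 248 (x) x 78 (y) x 12 mm high, inside 236 x 66, floor 4 mm above the shelf: pieces stand well above the rim and can be held there. Origin: centre of underside, z up. Long axis x runs roughly left-right; both ends alike. Along x fit the cartridge (70) and the interlocked paddles (148) with 18 mm spare; across y 6 mm spare.
- paddle_a: Translucent red L-shaped paddle, black dial on the foot. 110 x 60 x 30 mm, flat top, 100-180 g. Origin: centre of the underside of that outline, z up. Foot, full width: x +17 to +55, y -30 to +30. Leg, 28.5 wide, along the -y side: x -55 to +17, y -30 to -1.5; the corner beside it is empty. Starts in the dock, leg towards the robot.
- paddle_b: Second paddle, same as paddle_a (not mirrored). 110 x 60 x 30 mm, flat top, 100-180 g. Origin: centre of the underside of that outline, z up. Foot, full width: x +17 to +55, y -30 to +30. Leg, 28.5 wide, along the -y side: x -55 to +17, y -30 to -1.5; the corner beside it is empty. Starts in the dock's other bay.
- dock: Grey two-bay dock, fixed, left or right of the tray; origin: centre of underside. The paddles lie on its 130 (x) x 152 (y) x 6 mm base at y = -36 and +36, axes as the dock's. Walls 51 mm high hug each foot (2 mm play): back wall x 57-65, cheeks 8 thick at y = -72, 0, 72 (x 17-57). No room for fingers beside a foot, only beside a leg (43 mm between legs). Lift straight up.
- console: White game console, fixed, on the other side of the tray from the dock: 180 mm (x) x 200 mm (y) x 50 mm high, origin: centre of its underside. A grey slot cover rises 4 mm at its rear (x 42 to 86); not part of the job.
- cartridge: Grey cartridge, green label, flat block 70 mm (its x) x 60 mm (its y) x 26 mm thick, 80-160 g. Origin: centre of its underside, z up. It starts lying flat on top of the console, in front of the slot cover.
- cup: Brown ceramic cup, 76 mm across, 85 mm high, standing near the robot on its right; bystander. Origin: centre of its underside, z up.
- tin: Black plastic tin with a twist cap, 62 mm across, 45 mm high, standing near the robot on its left; bystander. Origin: centre of its underside, z up.
- card_box: Blue card box, 66 x 95 x 24 mm, lying flat beyond the tray; bystander. Origin: centre of its underside. Between it and the tray the shelf is free (about 120 mm of it), room enough to put a paddle down.
- jar: Jar with a white lid, 64 mm across, 70 mm high, beyond the tray on the left; bystander. Origin: centre of its underside, z up.
- coaster: Black rubber coaster, 80 mm across, 9 mm thick, lying beyond the tray on the right; bystander. Origin: centre of its underside.
Not all that is in view belongs to the job. Of the things that look like the cartridge, the middle-sized one is meant.

How it is judged:
At the end, for the whole second after the job is handed in: Both paddles and the cartridge lie flat, right side up and still, on the tray's floor (undersides within 3 mm of it, tilted less than 0.06 rad), inside its walls and in line with it; which paddle and which end is free (x of paddle_a in the frame of tray between -0.067 and 0.067 m and y of paddle_a in the frame of tray between -0.006 and 0.006 m and z of paddle_a in the frame of tray between 0.001 and 0.007 m and angle between each of paddle_a, paddle_b, cartridge's own z axis and vertical below 0.06 rad and angle between the x axis of each of paddle_a, paddle_b, cartridge and the x axis of tray, either way round below 0.15 rad and linear speed of each of paddle_a, paddle_b, cartridge below 0.01 m/s and x of paddle_b in the frame of tray between -0.067 and 0.067 m and y of paddle_b in the frame of tray between -0.006 and 0.006 m and z of paddle_b in the frame of tray between 0.001 and 0.007 m and x of cartridge in the frame of tray between -0.087 and 0.087 m and y of cartridge in the frame of tray between -0.006 and 0.006 m and z of cartridge in the frame of tray between 0.001 and 0.007 m); the robot touches nothing.
It fails at once if the salt-glazed cup is pushed more than 30 mm or tipped over (distance of cup from where it was at the start of the episode above 0.03 m or angle between cup's own z axis and vertical above 0.5 rad).
It fails at once if the black tin is pushed more than 30 mm or tipped over (distance of tin from where it was at the start of the episode above 0.03 m or angle between tin's own z axis and vertical above 0.5 rad).
It fails at once if the blue card box is pushed more than 30 mm (distance of card_box from where it was at the start of the episode above 0.03 m).
It fails at once if the jar is pushed more than 30 mm or tipped over (distance of jar from where it was at the start of the episode above 0.03 m or angle between jar's own z axis and vertical above 0.5 rad).
It fails at once if the coaster is pushed more than 30 mm (distance of coaster from where it was at the start of the episode above 0.03 m).
It also fails if it takes over 72 s, if anything falls off the work surface, if the arm or the gripper's body presses on something with over 40 N, if the wrist force passes 120 N, or if a joint passes its speed limit or range.

## Working session

There is one attempt and no reset: what is moved stays moved. The work goes in short steps, each a Python script; the robot and the scene stay as the last script left them, time stands still between calls to the robot, and variables do not carry over. Pictures are saved under pics/ and viewed, and the job is handed in when it is done.

```bash
ls; mkdir -p pics
python3 - <<'E'
from station import arm, snapshot, camera_info
import cv2
for n in ("scene","top"):
    cv2.imwrite(f"pics/{n}0.png",snapshot(n)); c=camera_info(n); print(n,c)
print(camera_info("wrist"))
print(arm.read_time(),arm.read_tool_pos(),arm.read_eef_rot(),arm.read_opening())
E
```

```text
pics
scene {'fx': 436.40124394844946, 'fy': 436.40124394844946, 'cx': 314.4111055973377, 'cy': 199.2147724544928, 'R': array([[ 0.2944502 ,  0.95555833, -0.01440014],
       [ 0.64612771, -0.21015795, -0.73372517],
       [-0.7041435 ,  0.20674119, -0.67929376]]), 't': array([-0.14860867, -0.31113494,  1.64977913])}
top {'fx': 379.2982146417918, 'fy': 379.2982146417918, 'cx': 320.40529515342496, 'cy': 195.69599773291873, 'R': array([[-0.00791991, -0.99977921,  0.01946274],
       [-0.99231413,  0.00545418, -0.12362413],
       [ 0.12349069, -0.02029224, -0.99213823]]), 't': array([-0.02377714,  0.55142101,  1.04909441])}
{'fx': 347.76326857044006, 'fy': 347.76326857044006, 'cx': 321.6475718969203, 'cy': 192.9242557476161, 'T_tool_cam': array([[ 5.62689281e-04, -3.08967095e-01,  9.51072562e-01,
        -6.97940811e-02],
       [ 9.99999814e-01,  3.98222955e-04, -4.62269026e-04,
        -4.65355903e-04],
       [-2.35913008e-04,  9.51072645e-01,  3.08967261e-01,
        -7.91729959e-02],
       [ 0.00000000e+00,  0.00000000e+00,  0.00000000e+00,
         1.00000000e+00]])}
0.1 [0.17932899 0.62423163 0.30284103] [ 0.09773515  0.70031988 -0.09938344  0.70008774] 1.0019881651972598
```

View pics/scene0.png

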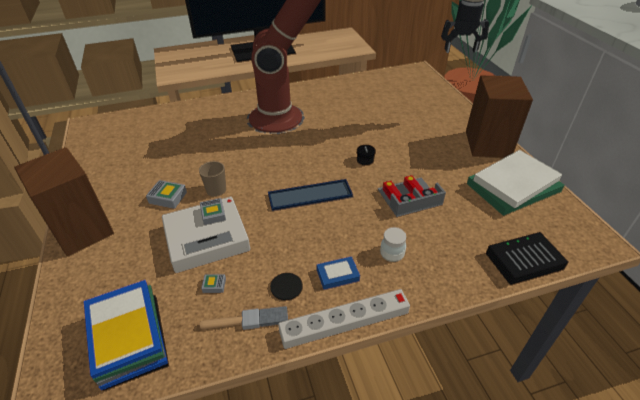

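View pics/top0.png

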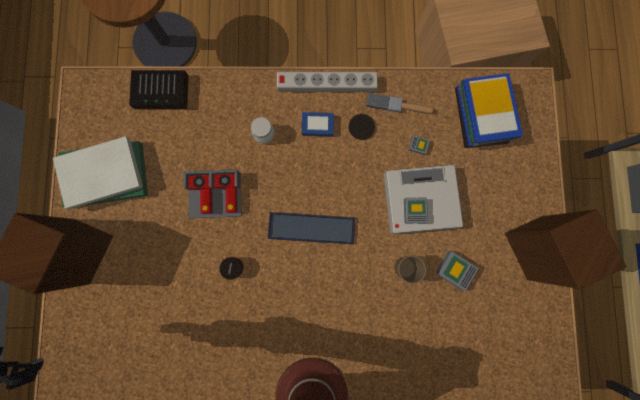

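The top view shows:
- **Dock:** at about (214,193), with both red paddles. The feet point away from the robot and the legs towards it.
- **Tray:** about (311,228).
- **Console:** about (424,199), with the middle-sized cartridge at (416,209).
- **Decoys:** a larger cartridge at (458,270) and a smaller one at (420,145).

Next I'll get coarse positions by ray casting.

```bash
cat > h.py <<'E'
import numpy as np, cv2
from scipy.spatial.transform import Rotation as Rot
from station import arm, snapshot, camera_info
def rays(name,uv,pose=None):
    c=camera_info(name); uv=np.atleast_2d(np.asarray(uv,float))
    d=np.c_[(uv[:,0]-c['cx'])/c['fx'],(uv[:,1]-c['cy'])/c['fy'],np.ones(len(uv))]
    if name=='wrist':
        p,q=pose; Rt=Rot.from_quat(q).as_matrix(); T=np.array(c['T_tool_cam'])
        return Rt@T[:3,3]+p, (Rt@T[:3,:3]@d.T).T
    R=np.array(c['R']); return -R.T@np.array(c['t']), (R.T@d.T).T
def onplane(name,uv,z,pose=None):
    o,d=rays(name,uv,pose); return o+d*((z-o[2])/d[:,2])[:,None]
def twoview(a,b):  # a,b=(o,d)
    A=np.zeros((3,3));y=np.zeros(3)
    for o,d in (a,b):
        d=np.ravel(d)/np.linalg.norm(d);P=np.eye(3)-np.outer(d,d);A+=P;y+=P@o
    return np.linalg.solve(A,y)
def project(name,X,pose=None):
    c=camera_info(name);X=np.atleast_2d(X)
    if name=='wrist':
        p,q=pose;Rt=Rot.from_quat(q).as_matrix();T=np.array(c['T_tool_cam'])
        C=((X-p)@Rt-T[:3,3])@T[:3,:3]
    else: C=X@np.array(c['R']).T+np.array(c['t'])
    return np.c_[c['cx']+c['fx']*C[:,0]/C[:,2],c['cy']+c['fy']*C[:,1]/C[:,2]]
def pose(): return np.array(arm.read_tool_pos()),np.array(arm.read_eef_rot())
def quat(yaw):
    # tool x down; tool y at angle yaw in the world xy plane
    X=np.array([0,0,-1.]);Y=np.array([np.cos(yaw),np.sin(yaw),0]);Z=np.cross(X,Y)
    return Rot.from_matrix(np.c_[X,Y,Z]).as_quat()
def shot(name,fn):
    p=pose();im=snapshot(name);cv2.imwrite(f'pics/{fn}.png',im);np.savez(f'pics/{fn}.npz',p=p[0],q=p[1]);return im,p
E
python3 - <<'E'
from h import *
for n,uv,z in [("tray",(311,228),.012),("dock",(214,193),.03),("console",(424,199),.05),("cart",(416,209),.076),("tin",(231,268),.045),("cup",(411,268),.085),("cardbox",(318,123),.024),("jar",(262,130),.07),("coaster",(361,127),.009)]:
    print(n,onplane("top",uv,z)[0].round(3))
q=arm.read_eef_rot();print(Rot.from_quat(q).as_matrix().round(2))
for p in [(.48,.0,.35),(.5,.25,.35),(.5,-.3,.35)]:
  for yaw in np.arange(-180,180,45):
    s=arm.ik(p,quat(np.radians(yaw))); print(p,yaw,None if s is None else np.round(s,2))
shot("wrist","w0")
E
```

```text
tray [ 0.46  -0.     0.012]
dock [0.561 0.276 0.03 ]
console [ 0.538 -0.32   0.05 ]
cart [ 0.508 -0.289  0.076]
tin [0.351 0.22  0.045]
cup [ 0.349 -0.267  0.085]
cardbox [ 0.769 -0.022  0.024]
jar [0.734 0.136 0.07 ]
coaster [ 0.761 -0.151  0.009]
[[-0.    0.28  0.96]
 [-0.    0.96 -0.28]
 [-1.   -0.   -0.  ]]
(0.48, 0.0, 0.35) -180 [-0.79  0.49  1.14  1.85 -0.5   1.13 -2.61]
(0.48, 0.0, 0.35) -135 [-0.79  0.49  1.14  1.85 -0.5   1.13 -1.83]
(0.48, 0.0, 0.35) -90 [-0.72  0.44  0.99  1.85 -0.41  1.08 -1.15]
(0.48, 0.0, 0.35) -45 [-0.57  0.37  0.74  1.84 -0.28  1.04 -0.51]
(0.48, 0.0, 0.35) 0 [-0.44  0.33  0.54  1.84 -0.2   1.02  0.18]
(0.48, 0.0, 0.35) 45 [-0.33  0.32  0.38  1.84 -0.14  1.02  0.89]
(0.48, 0.0, 0.35) 90 [-0.25  0.31  0.28  1.83 -0.1   1.01  1.64]
(0.48, 0.0, 0.35) 135 [-0.14  0.3   0.12  1.83 -0.04  1.01  2.36]
(0.5, 0.25, 0.35) -180 [-0.23  0.46 -0.42  1.62  0.2   1.11  2.44]
(0.5, 0.25, 0.35) -135 [-1.15  0.65  1.14  1.64 -0.61  1.25 -2.24]
(0.5, 0.25, 0.35) -90 [-0.99  0.52  0.77  1.64 -0.39  1.15 -1.68]
(0.5, 0.25, 0.35) -45 [-0.87  0.47  0.57  1.64 -0.28  1.11 -1.01]
(0.5, 0.25, 0.35) 0 [-0.76  0.45  0.39  1.63 -0.19  1.1  -0.32]
(0.5, 0.25, 0.35) 45 [-0.64  0.43  0.21  1.63 -0.1   1.09  0.38]
(0.5, 0.25, 0.35) 90 [-0.52  0.43  0.02  1.62 -0.01  1.09  1.08]
(0.5, 0.25, 0.35) 135 [-0.36  0.44 -0.21  1.62  0.1   1.1   1.76]
(0.5, -0.3, 0.35) -180 [-0.11  0.69  1.14  1.58 -0.64  1.29 -2.02]
(0.5, -0.3, 0.35) -135 [-0.11  0.69  1.14  1.58 -0.64  1.29 -1.24]
(0.5, -0.3, 0.35) -90 [-0.04  0.61  0.94  1.57 -0.51  1.22 -0.58]
(0.5, -0.3, 0.35) -45 [ 0.04  0.56  0.78  1.57 -0.42  1.18  0.12]
(0.5, -0.3, 0.35) 0 [ 0.03  0.57  0.8   1.57 -0.43  1.19  0.91]
(0.5, -0.3, 0.35) 45 [-0.02  0.6   0.91  1.57 -0.5   1.21  1.76]
(0.5, -0.3, 0.35) 90 [ 0.01  0.57  0.83  1.57 -0.45  1.19  2.5 ]
(0.5, -0.3, 0.35) 135 [ 0.59  0.47 -0.14  1.55  0.07  1.12  2.79]
```

View pics/w0.png

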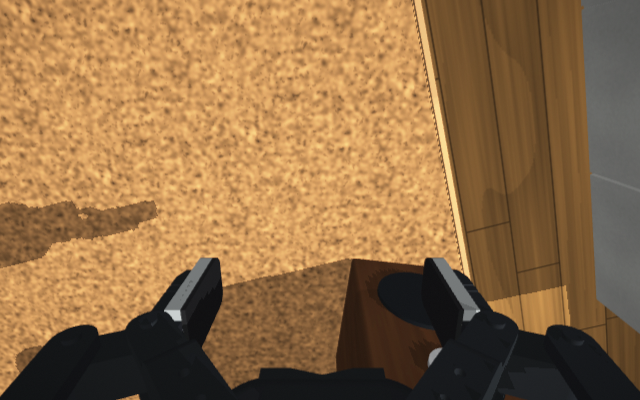

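The open fingertips appear at about (208,262) and (435,262). By ray geometry that puts them about 60 mm ahead of the TCP, so 73 mm is the shut figure. Now I'll take two wrist views covering the dock and tray.

Run:
```python
from h import *
t=arm.read_time()
Q=quat(np.pi/2)
arm.movep([.46,.27,.36],Q); print(arm.read_time()-t); shot("wrist","w1")
arm.movep([.44,.12,.36],Q); print(arm.read_time()-t); shot("wrist","w2")
print(arm.read_joint_positions())
```

```text
1.6667
2.375
[-0.35150881  0.25431834  0.0443938   1.86732784 -0.01419174  1.01932051
  1.27218171]
```

View pics/w1.png

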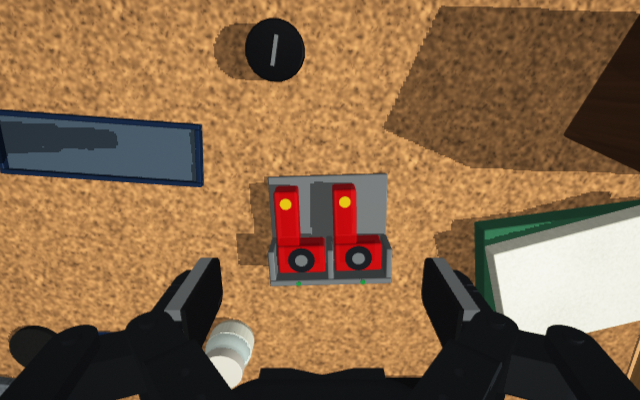

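View pics/w2.png

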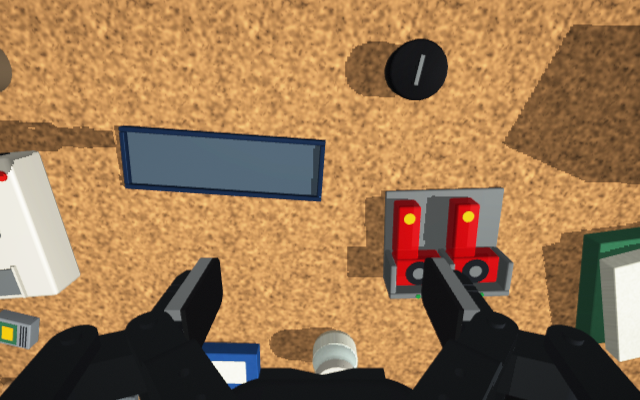

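The first view shows the dock at about (328,230), with the red legs around x=287 and x=345. The second shows the tray outline from (120,127) to (325,200), and the dock at (447,240). Now I'll fit the tray rim and the paddle legs.

```bash
cat > vis.py <<'E'
from h import *
def load(fn):
    z=np.load(f'pics/{fn}.npz');return cv2.imread(f'pics/{fn}.png'),(z['p'],z['q'])
def big(m,n=1,amin=60):
    k,l,s,c=cv2.connectedComponentsWithStats(m.astype(np.uint8));o=np.argsort(-s[1:,4])+1
    return [(l==i) for i in o[:n] if s[i,4]>amin]
def red(im):
    h=cv2.cvtColor(im,cv2.COLOR_BGR2HSV);return ((h[...,0]<7)|(h[...,0]>173))&(h[...,1]>170)&(h[...,2]>70)
def yellow(im):
    h=cv2.cvtColor(im,cv2.COLOR_BGR2HSV);return (abs(h[...,0].astype(int)-27)<5)&(h[...,1]>180)&(h[...,2]>190)
def rect(m,fn,z,p):
    c,_=cv2.findContours(m.astype(np.uint8),cv2.RETR_EXTERNAL,cv2.CHAIN_APPROX_NONE)
    c=max(c,key=cv2.contourArea)[:,0,:].astype(float)
    P=onplane('wrist',c,z,p)[:,:2]
    r=cv2.minAreaRect((P*1000).astype(np.float32)); return r,c,P
E
python3 - <<'E'
from vis import *
im1,p1=load('w1');im2,p2=load('w2')
# yellow dots
Y=[]
for im,p in((im1,p1),(im2,p2)):
    d=[np.argwhere(b).mean(0)[::-1] for b in big(yellow(im),2,15)]; d=sorted(d,key=lambda a:a[0]);Y.append(d);print(np.round(d,1))
for i in range(2):
    print('dot',twoview(rays('wrist',Y[0][i],p1),rays('wrist',Y[1][i],p2)).round(4))
# tray
h=cv2.cvtColor(im2,cv2.COLOR_BGR2HSV);print('trayfloor hsv',h[160,220],'rim',h[130,200],h[132,122])
for z in (.036,):
  r=red(im1);
  for b in big(r,2):
    c,_=cv2.findContours(b.astype(np.uint8),0,1);print(cv2.boundingRect(c[0]),b.sum())
for uv in [(285,225),(298,225),(285,250),(290,188),(290,196)]: print(im1[uv[1],uv[0]])
E
python3 - <<'E'
import cv2
a=cv2.imread('pics/w1.png')[165:295,255:405];b=cv2.imread('pics/w2.png')[115:210,105:340]
cv2.imwrite('pics/w1c.png',cv2.resize(a,None,fx=4.5,fy=4.5,interpolation=0));cv2.imwrite('pics/w2c.png',cv2.resize(b,None,fx=3.3,fy=3.3,interpolation=0))
E
```

```text
[[285.1 203.8]
 [344.2 201.5]]
[[  6.9 332.9]
 [409.2 218.4]]
dot [0.294  0.2695 0.5617]
dot [ 0.645   0.3187 -0.2933]
trayfloor hsv [104  75 119] rim [ 14 119 118] [108 163  69]
(274, 186, 51, 87) 2271
(332, 184, 50, 87) 2210
[ 13  10 195]
[ 23  19 189]
[ 12   9 194]
[ 16  14 104]
[ 14  10 198]
```

View pics/w1c.png

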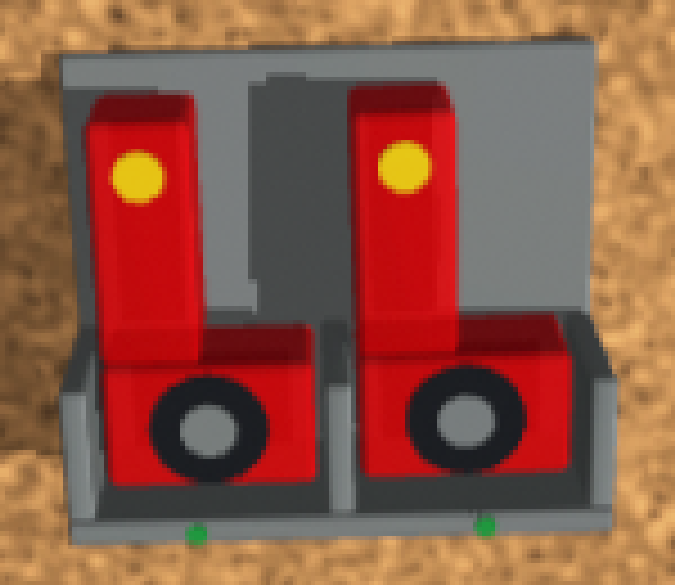

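View pics/w2c.png

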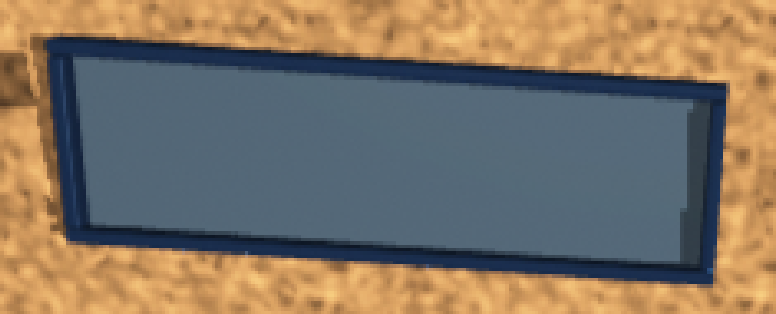

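Run:
```python
from vis import *
im1,p1=load('w1');im2,p2=load('w2')
Y=[]
for im,p,x0,x1 in((im1,p1,260,400),(im2,p2,380,520)):
    m=yellow(im);mm=np.zeros_like(m);mm[150:295,x0:x1]=m[150:295,x0:x1]
    d=sorted([np.argwhere(b).mean(0)[::-1] for b in big(mm,2,15)],key=lambda a:a[0]);Y.append(d)
for i in range(2):
    print('dot',twoview(rays('wrist',Y[0][i],p1),rays('wrist',Y[1][i],p2)).round(4))
# top faces: bright red (top) vs darker sides ; leg left/right edges at z=.036 in w1
b=im1[...,2].astype(int); top=(b>150)&(im1[...,1]<60)&(im1[...,0]<60)
for k,(xa,xb) in enumerate(((268,330),(328,392))):
    L=[];R=[]
    for v in range(212,238):
        s=np.where(top[v,xa:xb])[0]+xa
        if len(s): L.append((s[0]-.5,v));R.append((s[-1]+.5,v))
    PL=onplane('wrist',L,.036,p1);PR=onplane('wrist',R,.036,p1)
    fl=np.polyfit(PL[:,0],PL[:,1],1);fr=np.polyfit(PR[:,0],PR[:,1],1)
    x=.53;print('leg',k,'edges y at x=.53',np.polyval(fl,x).round(4),np.polyval(fr,x).round(4),'slopes',fl[0].round(3),fr[0].round(3))
    # foot: contour of full top, far edge
    m=np.zeros_like(top);m[:,xa:xb]=top[:,xa:xb];bb=big(m,1)[0]
    v,u=np.where(bb);P=onplane('wrist',np.c_[u,v],.036,p1);print('  x range',P[:,0].min().round(4),P[:,0].max().round(4), 'y',P[:,1].min().round(4),P[:,1].max().round(4))
# tray
h=cv2.cvtColor(im2,cv2.COLOR_BGR2HSV).astype(int)
rim=(h[...,0]>100)&(h[...,0]<120)&(h[...,1]>140)&(h[...,2]<140)
m=np.zeros_like(rim);m[115:210,105:340]=rim[115:210,105:340]
r,c,P=rect(big(m,1)[0],'',.012,p2);print('tray outer w2',r)
bx=cv2.boxPoints(r);print(bx.round(0).tolist())
cn=[(119.5,126.5),(325.3,140.8),(320.8,200.8),(125.6,188.0)]
print(onplane('wrist',cn,.012,p2)[:,:2].round(4).tolist())
```

```text
dot [0.5215 0.2272 0.0362]
dot [0.518  0.2982 0.0371]
leg 0 edges y at x=.53 0.215 0.2437 slopes 0.028 0.01
  x range 0.5004 0.5763 y 0.2149 0.2437
leg 1 edges y at x=.53 0.2866 0.3118 slopes 0.029 0.066
  x range 0.5027 0.5734 y 0.2858 0.3141
tray outer w2 ((459.7790832519531, -1.2153244018554688), (245.5826416015625, 77.1504898071289), 85.94055938720703)
[[413.0, -121.0], [490.0, -126.0], [507.0, 119.0], [430.0, 124.0]]
[[0.4138, -0.1201], [0.4307, 0.1248], [0.5073, 0.1194], [0.4904, -0.1262]]
```

Run:
```python
from vis import *
im1,p1=load('w1');im2,p2=load('w2')
print('dots w1',onplane('wrist',[(285.1,203.8),(344.2,201.5)],.036,p1).round(4).tolist())
m=yellow(im2);m[:,:380]=0;m[:,520:]=0
print('dots w2',onplane('wrist',[np.argwhere(b).mean(0)[::-1] for b in big(m,2,15)],.036,p2).round(4).tolist())
for n,uv in dict(tip0=(285.7,192.1),far0=(301.7,272.6),tip1=(344.3,190.1),far1=(358.3,269.9),dial0=(301.2,260.8),dial1=(358.3,258.6)).items():
    print(n,onplane('wrist',uv,.036,p1)[0].round(4))
# top camera
t=snapshot('top');cv2.imwrite('pics/t1.png',t)
m=yellow(t);m[:,:180]=0;m[:,250:]=0;m[:150]=0;m[230:]=0
d=[np.argwhere(b).mean(0)[::-1] for b in big(m,2,3)];print(d)
print('dots top',onplane('top',d,.036).round(4).tolist())
```

```text
dots w1 [[0.5216, 0.2272, 0.036], [0.5184, 0.2982, 0.036]]
dots w2 [[0.5216, 0.2273, 0.036], [0.5185, 0.2987, 0.036]]
tip0 [0.5068 0.2284 0.036 ]
far0 [0.6154 0.2458 0.036 ]
tip1 [0.5041 0.298  0.036 ]
far1 [0.6113 0.3184 0.036 ]
dial0 [0.5984 0.2454 0.036 ]
dial1 [0.5951 0.3178 0.036 ]
[]Traceback (most recent call last):
  File "<stdin>", line 12, in <module>
  File "h.py", line 12, in onplane
    o,d=rays(name,uv,pose); return o+d*((z-o[2])/d[:,2])[:,None]
        ~~~~^^^^^^^^^^^^^^
  File "h.py", line 6, in rays
    d=np.c_[(uv[:,0]-c['cx'])/c['fx'],(uv[:,1]-c['cy'])/c['fy'],np.ones(len(uv))]
             ~~^^^^^
IndexError: index 0 is out of bounds for axis 1 with size 0
```

Two-view dot heights come out at 36–37 mm, which agrees with the nominal 36 mm paddle top. The dock yaw is about 2.6°. Next I'll hover over the first leg with the gripper partly open and check alignment.

```bash
cat >> h.py <<'E'
D2R=np.pi/180
TR=dict(c=np.array([.4598,-.0012]),yaw=86*D2R)
def rot(a): return np.array([[np.cos(a),-np.sin(a)],[np.sin(a),np.cos(a)]])
def tray(s,t): return TR['c']+rot(TR['yaw'])@np.array([s,t])
def padpt(o,yaw,x,y): return np.array(o)+rot(yaw)@np.array([x,y])
E
python3 - <<'E'
from h import *
g=padpt((.5612,.2445),2.6*D2R,-.004,-.01575);print(g)
Q=quat(-87.4*D2R);print(arm.ik([*g,.091],Q))
t=arm.read_time()
arm.movep([*g,.16],Q);arm.move_gripper(.55,40);print(arm.read_time()-t,arm.read_opening(),arm.read_ft_force())
shot('wrist','w3');print(arm.read_tool_pos())
E
```

```text
[0.55791858 0.22858476]
[-0.78356215  0.90017776  0.61865258  1.76327856 -0.74979972  0.72976109
 -1.28571926]
2.7167000000000003 0.5507980489988511 [ 0.60855112 -0.57843235  0.36821688]
[0.55793015 0.22857225 0.16003797]
```

View pics/w3.png

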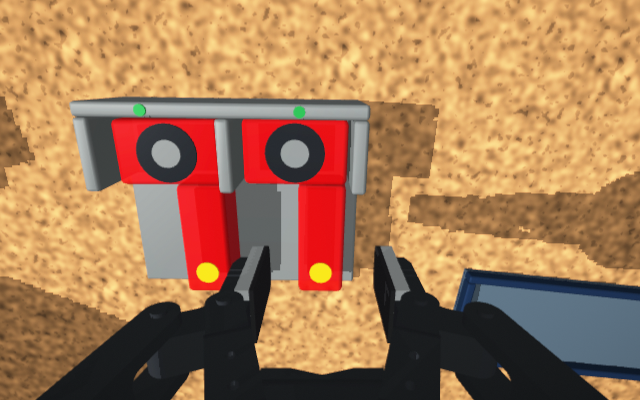

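The gripper is centred: the leg's dot is at (320,272) between tips at (268,247) and (378,247). The tips are about 65 mm ahead at this opening. Now I'll grasp and lift.

Run:
```python
from h import *
g=np.array([.5579,.2286]);t=arm.read_time()
arm.line_to([*g,.087],velocity=.12);print(arm.read_ft_force())
arm.move_gripper(0.2,60);print(arm.read_opening(),arm.read_ft_force())
arm.line_to([*g,.097],velocity=.05);print(arm.read_ft_force(),arm.read_wrist_torque())
arm.line_to([*g,.17],velocity=.15);print(arm.read_ft_force(),arm.read_wrist_torque(),arm.read_opening())
shot('wrist','w4');print(arm.read_time()-t,arm.read_tool_pos())
```

```text
[ 0.21212367 -0.81355968 -0.46702858]
0.32077676600063404 [-0.54879175 -0.71702242  4.96828602]
[ 0.63066607  0.91783641 -1.83149657] [-0.01648506  0.06721966  0.0388738 ]
[-0.4041978  -0.70558607 -1.78411248] [-0.04078524  0.04599291  0.01879179] 0.31978303315831436
2.0915999999999997 [0.55692016 0.22871751 0.16870973]
```

View pics/w4.png

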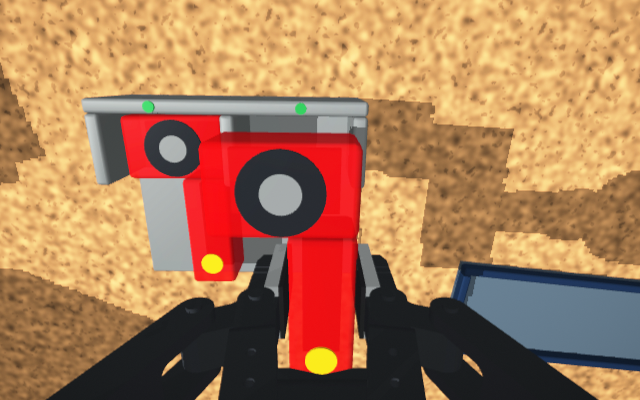

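Run:
```python
from vis import *
im,p=load('w4'); z=p[0][2]-.051
m=yellow(im);m[:320]=0;d=np.argwhere(big(m,1,15)[0]).mean(0)[::-1]
c=[d,(280,194)]
P=onplane('wrist',c,z,p);T=(P-p[0])@Rot.from_quat(p[1]).as_matrix();print('dot,dial in tool',T.round(4).tolist())
# tray in top0 and scene0
for n in('top','scene'):
    t=cv2.imread(f'pics/{n}0.png');h=cv2.cvtColor(t,cv2.COLOR_BGR2HSV).astype(int)
    m=(h[...,0]>95)&(h[...,0]<125)&(h[...,1]>60)&(h[...,2]<150)
    k=np.zeros_like(m)
    if n=='top':k[205:250,260:362]=m[205:250,260:362]
    else:k[175:215,262:360]=m[175:215,262:360]
    b=big(k,1)[0];v,u=np.where(b)
    cc,_=cv2.findContours(b.astype(np.uint8),0,1);cc=max(cc,key=cv2.contourArea)[:,0].astype(float)
    q=cv2.minAreaRect((onplane(n,cc,.012)[:,:2]*1000).astype(np.float32));print(n,q)
```

```text
dot,dial in tool [[0.0511, 0.0, 0.0366], [0.0509, -0.0147, -0.0393]]Traceback (most recent call last):
  File "<stdin>", line 13, in <module>
IndexError: list index out of range
```

Run:
```python
from vis import *
C={}
for n,(r0,r1,c0,c1) in dict(top=(205,250,260,362),scene=(172,215,258,362)).items():
    t=cv2.imread(f'pics/{n}0.png')
    b_=t[...,0].astype(int)-t[...,2].astype(int)
    k=np.zeros(t.shape[:2],bool);k[r0:r1,c0:c1]=(b_>0)[r0:r1,c0:c1]
    b=big(k,1)[0]
    cc,_=cv2.findContours(b.astype(np.uint8),0,1);cc=max(cc,key=cv2.contourArea)[:,0].astype(float)
    print(n,cv2.minAreaRect((onplane(n,cc,.012)[:,:2]*1000).astype(np.float32)))
```

```text
top ((460.747802734375, -0.26708984375), (245.245361328125, 74.12259674072266), 85.88631439208984)
scene ((468.7033386230469, -3.0972671508789062), (245.2929229736328, 83.40495300292969), 85.90803527832031)
```

```bash
sed -i "s/^TR=.*/TR=dict(c=np.array([.4602,-.0008]),yaw=85.9*D2R)/" h.py
python3 - <<'E'
from vis import *
_,p2=load('w2');_,p3=load('w3')
print('rim corner 3D',twoview(rays('wrist',(320.8,200.8),p2),rays('wrist',(466,268.5),p3)).round(4))
g=tray(.0585-.0032,-.01575);Q=quat(-4.1*D2R);t=arm.read_time()
print(g,arm.ik([*g,.15],Q))
arm.movep([*g,.15],Q);print(arm.read_time()-t)
shot('wrist','w5');shot('scene','s5');print(arm.read_tool_pos(),arm.read_time()-t,arm.read_ft_force())
E
```

```text
rim corner 3D [0.5103 0.1204 0.0045]
[0.4798635  0.05323239] [-0.3182217   0.60479442  0.24036309  2.06455797 -0.28463643  0.50296382
  0.06012091]
1.3000000000000007
[0.48023975 0.05386778 0.14980162] 1.4000000000000004 [ 0.20808296 -0.1713837  -1.41546047]
```

View pics/w5.png

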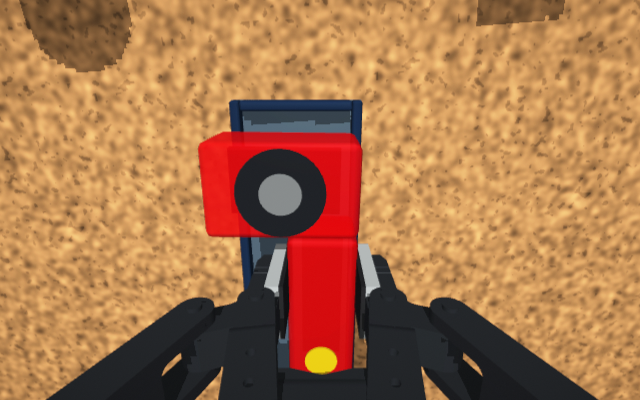

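The rim's left end is visible at (231,101) to (361,100), and the paddle hangs aligned with it. I'll check these corners against the tray fit, then lower.

Run:
```python
from vis import *
im,p=load('w5')
P=onplane('wrist',[(230.5,100.5),(361.5,99.5)],.012,p)[:,:2];print(P.round(4))
print('tray frame',((P-TR['c'])@rot(TR['yaw'])).round(4))
```

```text
[[0.4325 0.1245]
 [0.5079 0.1197]]
tray frame [[ 0.123   0.0366]
 [ 0.1236 -0.039 ]]
```

```bash
sed -i "s/.4602,-.0008/.4606,-.0008/" h.py
cat >> h.py <<'E'
def lower(g,zs,fmax=8,v=.03):
    for z in zs:
        arm.line_to([*g,z],velocity=v);arm.pause(.05);f=arm.read_ft_force();print('z',round(z,4),'f',np.round(f,1),'tcp',np.round(arm.read_tool_pos(),4))
        if f[2]>fmax or np.hypot(f[0],f[1])>12: print('contact');return z
    return zs[-1]
E
python3 - <<'E'
from h import *
g=tray(.0585-.0032,-.01575);t=arm.read_time()
arm.line_to([*g,.1],velocity=.1);print(arm.read_ft_force())
z=lower(g,[.092,.089,.087,.086,.085,.0845,.084],fmax=4)
shot('wrist','w6');print(arm.read_time()-t)
E
```

```text
[-0.69061785 -0.52330483 -1.61019363]
z 0.092 f [-0.3  0.  -2.3] tcp [0.4803 0.0532 0.092 ]
z 0.089 f [ 0.5  0.8 -1.3] tcp [0.4802 0.0532 0.0889]
z 0.087 f [ 0.5 -0.3 -1.2] tcp [0.4802 0.0532 0.0869]
z 0.086 f [-0.5 -0.8  2.2] tcp [0.4804 0.0532 0.0862]
z 0.085 f [-3.1  0.7 11. ] tcp [0.4804 0.0532 0.0862]
contact
2.3667
```

View pics/w6.png

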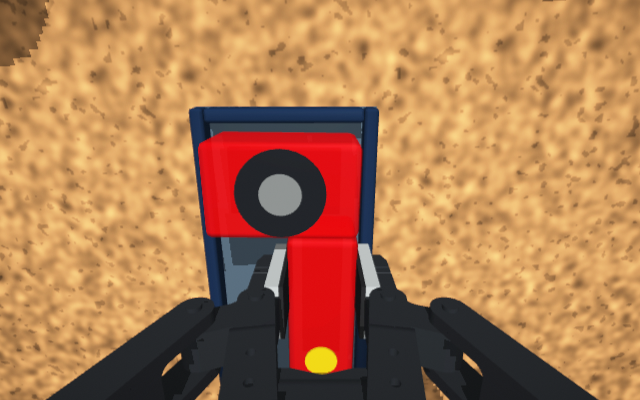

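Contact came at TCP z=0.0862, 1 mm from the expected floor height and well below where the rim would be. The foot sits inside the rim. I'll release and fetch the second paddle.

Run:
```python
from h import *
g=tray(.0585-.0032,-.01575);t=arm.read_time()
arm.move_gripper(.5);print(arm.read_opening(),arm.read_ft_force())
arm.line_to([*g,.15],velocity=.15)
shot('wrist','w7')
g=padpt((.5582,.316),2.6*D2R,-.004,-.01575);Q=quat(92.6*D2R);print(g,arm.ik([*g,.09],Q))
arm.movep([*g,.16],Q);shot('wrist','w8');print(arm.read_time()-t,arm.read_time())
```

```text
0.4999201665084781 [-0.66780383  0.28371895 -0.35502362]
[0.55491858 0.30008476] [-0.42317008  0.84642469 -0.1828879   1.66272704  0.22604458  0.65318903
  0.89040646]
1.9916999999999998 13.2417
```

View pics/w7.png

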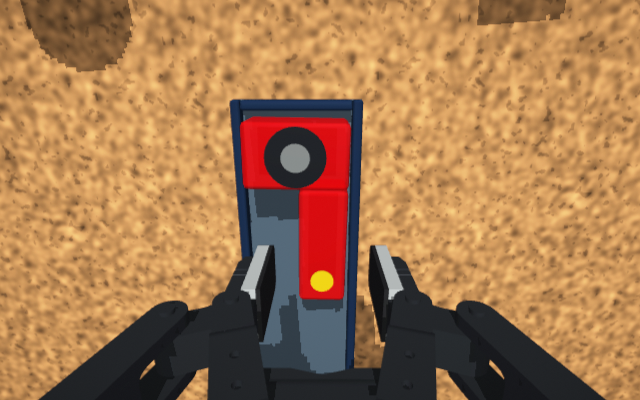

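View pics/w8.png

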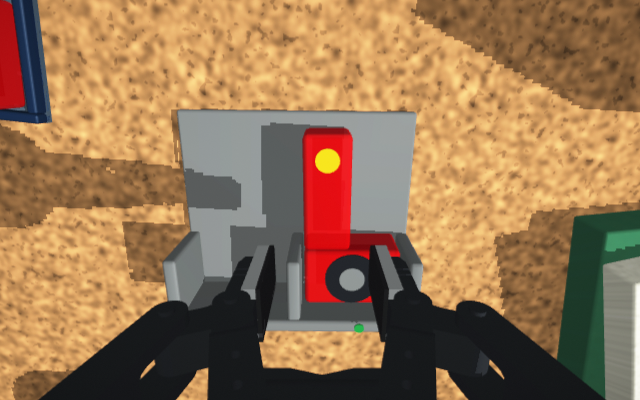

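Run:
```python
from vis import *
im,p=load('w8');m=yellow(im);d=np.argwhere(big(m,1,15)[0]).mean(0)[::-1];print(d,onplane('wrist',d,.036,p).round(4),p[0].round(4))
T=(onplane('wrist',[d,(328.5,244)],.036,p)-p[0])@Rot.from_quat(p[1]).as_matrix();print(T.round(4))
im,p=load('w7');m=yellow(im);d=np.argwhere(big(m,1,15)[0]).mean(0)[::-1]
P=onplane('wrist',[d,(295,158)],.034,p)[:,:2];print('P dot,dial in tray',((P-TR['c'])@rot(TR['yaw'])).round(4))
```

```text
[326.97362637 160.45274725] [[0.5184 0.2984 0.036 ]] [0.5548 0.2979 0.1588]
[[ 0.1229  0.0025 -0.0361]
 [ 0.1228  0.0037  0.016 ]]
P dot,dial in tray [[ 0.0182 -0.0147]
 [ 0.0944 -0.0003]]
```

Run:
```python
from vis import *
g=np.array([.5549,.3001]);t=arm.read_time()
arm.line_to([*g,.087],velocity=.12);print(arm.read_ft_force(),arm.read_tool_pos())
arm.move_gripper(0.2,60);print(arm.read_opening(),arm.read_ft_force())
arm.line_to([*g,.1],velocity=.05);print(arm.read_ft_force())
arm.line_to([*g,.17],velocity=.15);print(arm.read_ft_force(),arm.read_opening())
arm.pause(.1);im,p=shot('wrist','w9');print(p[0])
m=yellow(im);d=np.argwhere(big(m,1,15)[0]).mean(0)[::-1]
T=(onplane('wrist',d,p[0][2]-.051,p)-p[0])@Rot.from_quat(p[1]).as_matrix();print(d,T.round(4),arm.read_time()-t)
```

```text
[-0.90444428  0.10696849 -0.050076  ] [0.55535351 0.30026432 0.08756443]
0.3202688295538927 [0.01724625 0.10313623 4.43260496]
[-0.14154439  0.25003473 -1.05688584]
[-0.10437064 -0.04940506 -1.71525497] 0.31705371963939044
[0.55405644 0.29948165 0.16838327]
[321.74782609 199.04444444] [[ 0.0511 -0.0005 -0.0377]] 2.2082999999999995
```

View pics/w9.png

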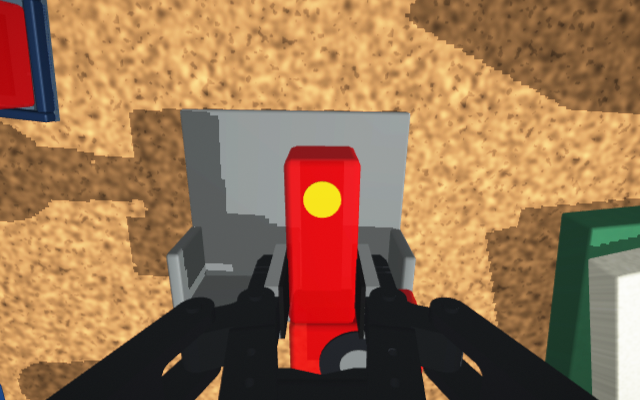

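The second paddle is held squarely, with its dot at (322,199). Now I'll set it down in the tray, shifted towards the right end.

Run:
```python
from h import *
g=tray(-.059+.0025,.01575);Q=quat(-4.1*D2R);t=arm.read_time()
arm.movep([*g,.15],Q);arm.pause(.1);shot('wrist','w10')
arm.line_to([*g,.1],velocity=.1);print(arm.read_ft_force(),arm.read_tool_pos(),g)
z=lower(g,[.092,.089,.087,.086,.0855,.085],fmax=4)
print(arm.read_time()-t);shot('wrist','w11');
```

```text
[-0.45216637  0.05043556 -1.17573418] [ 0.4410854  -0.0559969   0.10009101] [ 0.4408507  -0.05602932]
z 0.092 f [0.  0.2 0.1] tcp [ 0.4409 -0.056   0.092 ]
z 0.089 f [-0.2 -0.2 -0.5] tcp [ 0.4408 -0.056   0.0889]
z 0.087 f [-0.   0.4 -1.2] tcp [ 0.4408 -0.056   0.0869]
z 0.086 f [-0.9 -0.7  4.3] tcp [ 0.4409 -0.0561  0.0863]
contact
3.566700000000001
```

View pics/w10.png

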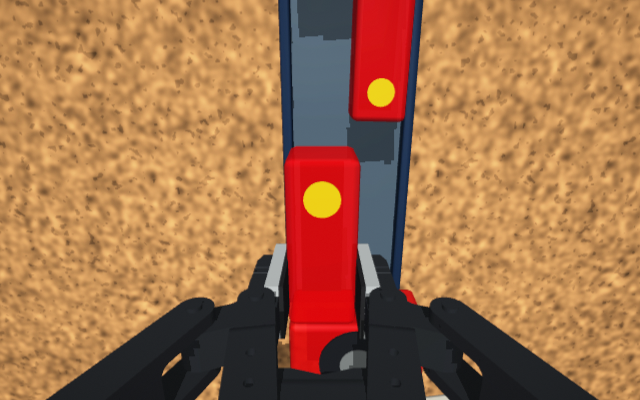

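View pics/w11.png

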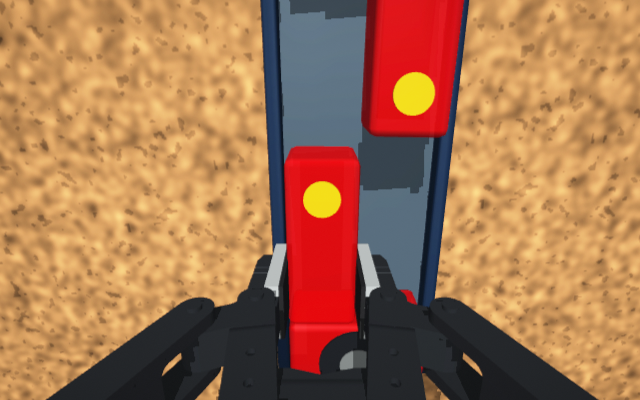

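Both paddles are in the tray: the first has its leg tip at (405,135), and the second its leg tip at (322,148). Now I'll regrip the second by its foot.

Run:
```python
from h import *
g=tray(-.059+.0025,.01575);t=arm.read_time()
arm.move_gripper(.5)
arm.line_to([*g,.14],velocity=.15)
f=tray(-.095,0);print(f)
arm.move_gripper(1.0)
arm.line_to([*f,.14],velocity=.15);arm.pause(.1);shot('wrist','w12');print(arm.read_time()-t)
```

```text
[ 0.45380774 -0.09555687]
1.8832999999999984
```

View pics/w12.png

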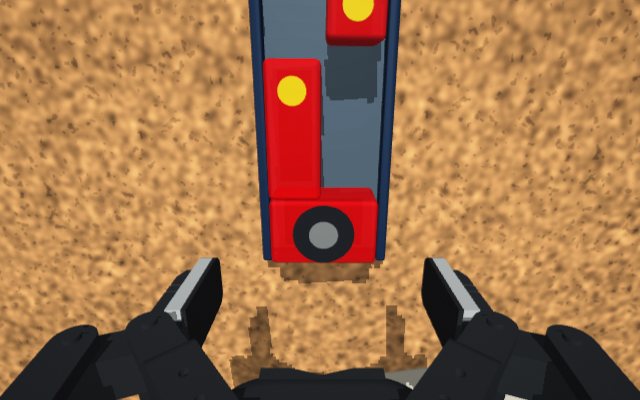

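Run:
```python
from vis import *
im,p=load('w12')
P=onplane('wrist',[(291.5,91),(323,235)],.034,p)[:,:2];print(((P-TR['c'])@rot(TR['yaw'])).round(4))
P=onplane('wrist',[(264,255),(384,255),(250,30),(400,30)],.012,p)[:,:2];print(((P-TR['c'])@rot(TR['yaw'])).round(4))
P=onplane('wrist',[(386,44),(327,45),(265,59),(321,59)],.034,p)[:,:2];print(((P-TR['c'])@rot(TR['yaw'])).round(4))
```

```text
[[-0.0201  0.0157]
 [-0.0965  0.0002]]
[[-0.1206  0.0375]
 [-0.1205 -0.0386]
 [ 0.0096  0.0383]
 [ 0.0097 -0.0395]]
[[ 0.001  -0.0289]
 [ 0.0005 -0.0014]
 [-0.0056  0.0278]
 [-0.0056  0.0014]]
```

Run:
```python
from h import *
f=tray(-.0963,-.0003);t=arm.read_time()
arm.line_to([*f,.081],velocity=.12);print(arm.read_ft_force())
arm.move_gripper(.5,60);print(arm.read_opening(),arm.read_ft_force())
arm.line_to([*f,.0845],velocity=.04);arm.pause(.05);print(arm.read_ft_force())
shot('wrist','w13')
for d in (.02,.045,.06,.070,.0758):
    e=tray(-.0963+d,-.0003);arm.line_to([*e,.0845],velocity=.08);F=arm.read_ft_force();print(d,F.round(1),arm.read_tool_pos().round(4))
    if np.hypot(*F[:2])>12:print('stop');break
shot('wrist','w14');print(arm.read_time()-t)
```

```text
[-0.07300277 -0.26744399 -0.42733213]
0.6911428573939881 [-0.67089024  0.48906323  5.39117128]
[-0.10126016 -1.03297134 -1.80002916]
0.02 [-0.8  0.5 -1. ] [ 0.4555 -0.0764  0.0844]
0.045 [-0.3 -0.5 -1.4] [ 0.4573 -0.0521  0.0845]
0.06 [-0.5  0.7 -0.8] [ 0.4583 -0.0369  0.0845]
0.07 [ 0.7  0.  -1.3] [ 0.459  -0.027   0.0845]
0.0758 [ 0.2  0.1 -0.8] [ 0.4595 -0.021   0.0845]
3.125
```

View pics/w14.png

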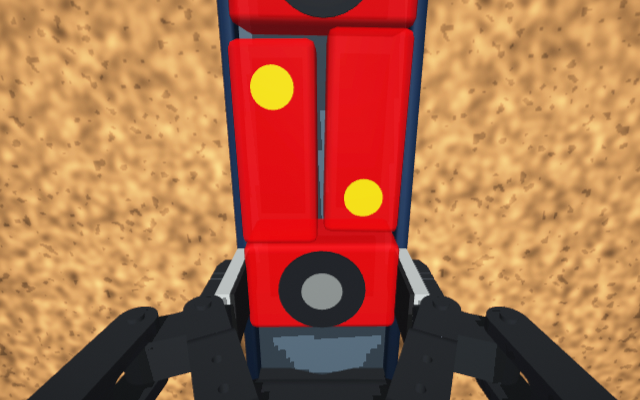

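Run:
```python
from h import *
e=tray(-.0963+.0758,-.0003);t=arm.read_time()
lower(e,[.0825,.0815,.081],fmax=4)
arm.move_gripper(1.0);print(arm.read_ft_force())
arm.line_to([*e,.13],velocity=.15)
arm.movep([.50,-.17,.24],quat(-4.1*D2R));arm.pause(.1);shot('wrist','w15')
arm.movep([.505,-.24,.24],quat(-4.1*D2R));arm.pause(.1);shot('wrist','w16');print(arm.read_time()-t,arm.read_time())
```

```text
z 0.0825 f [ 0.1 -0.9 -1.4] tcp [ 0.4593 -0.0214  0.0824]
z 0.0815 f [-1.4  0.2  5.2] tcp [ 0.4594 -0.0214  0.0821]
contact
[-0.34541038  0.59649383  0.54651674]
2.9250000000000007 27.0
```

View pics/w15.png

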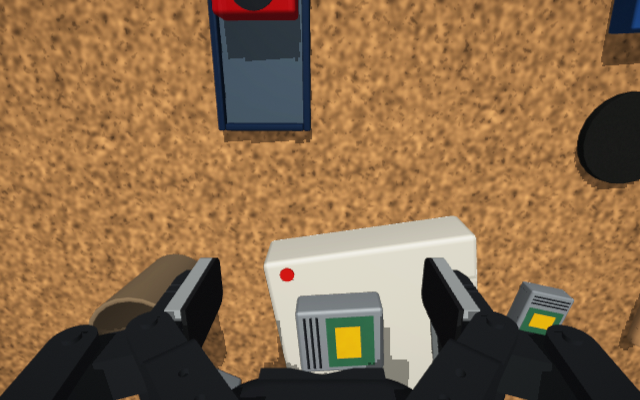

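View pics/w16.png

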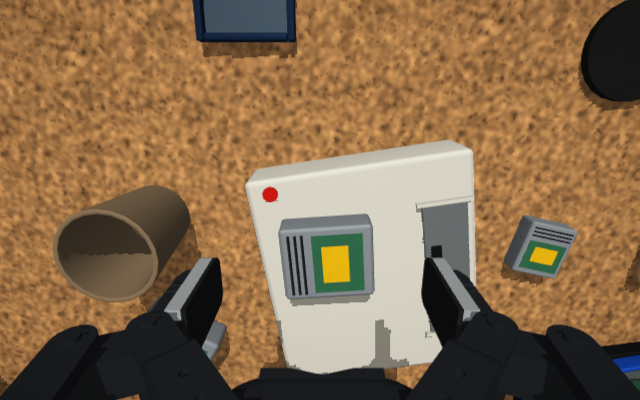

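The cartridge's top face is at about (280–373, 222–297), with its long side along world x. I'll zoom in for corners in both views.

Run:
```python
import cv2
a=cv2.imread('pics/w16.png')[205:310,265:390];cv2.imwrite('pics/w16c.png',cv2.resize(a,None,fx=5.5,fy=5.5,interpolation=0))
a=cv2.imread('pics/w15.png')[285:375,285:395];cv2.imwrite('pics/w15c.png',cv2.resize(a,None,fx=5.5,fy=5.5,interpolation=0))
```

```text
(no output)
```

View pics/w16c.png

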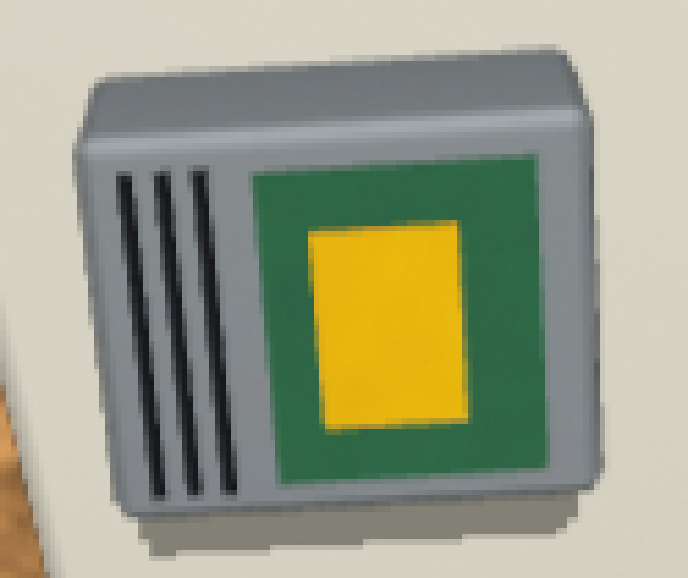

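View pics/w15c.png

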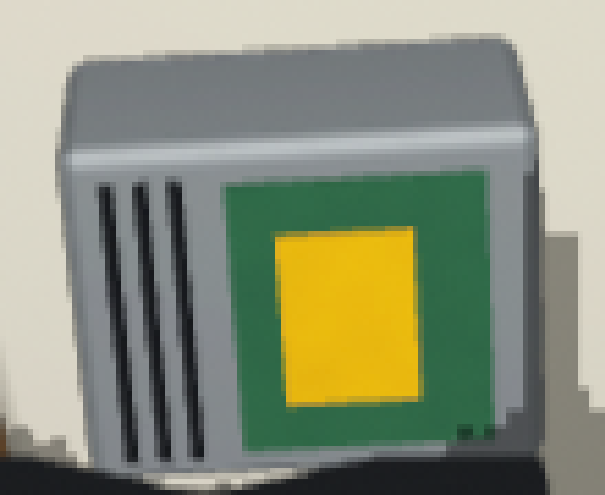

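Run:
```python
from vis import *
_,a=load('w16');_,b=load('w15')
A=np.array([(308,232),(458,222),(468,420),(325,432)])/5.5+[265,205]-.5
B=np.array([(275,235),(415,227),(422,398),(287,407)])/5.5+[285,285]-.5
for u,v in zip(A,B):print(twoview(rays('wrist',u,a),rays('wrist',v,b)).round(4))
C=np.array([(78,148),(590,117),(602,488),(122,516)])/5.5+[265,205]-.5
P=onplane('wrist',C,.076,a)[:,:2];print(P.round(4).tolist(),P.mean(0).round(4))
e=[P[1]-P[0],P[2]-P[3],P[0]-P[3],P[1]-P[2]]
for d in e:print(np.linalg.norm(d).round(4),np.degrees(np.arctan2(d[1],d[0])).round(1))
im15,_=load('w15')
P=onplane('wrist',[(219,131),(310,130)],.012,b)[:,:2];print('tray end',((P-TR['c'])@rot(TR['yaw'])).round(4))
```

```text
[ 0.5013 -0.2767  0.076 ]
[ 0.5216 -0.2765  0.0761]
[ 0.5216 -0.3065  0.077 ]
[ 0.5015 -0.3075  0.0763]
[[0.4716, -0.2623], [0.5396, -0.2625], [0.5399, -0.3194], [0.4718, -0.3194]] [ 0.5057 -0.2909]
0.068 -0.2
0.0681 -0.0
0.0571 90.1
0.0569 90.3
tray end [[-0.1253  0.0376]
 [-0.1242 -0.0395]]
```

Run:
```python
from vis import *
im,b=load('w15')
P=onplane('wrist',[(225,17),(290,19)],.034,b)[:,:2];print('Q foot end',((P-TR['c'])@rot(TR['yaw'])).round(4))
g=np.array([.5057,-.2909]);Q=quat(-89.9*D2R);t=arm.read_time()
arm.movep([*g,.2],Q)
arm.line_to([*g,.126],velocity=.12);arm.pause(.1);print(arm.read_ft_force(),arm.read_tool_pos())
shot('wrist','w17')
arm.move_gripper(.5,60);print(arm.read_opening(),arm.read_ft_force())
arm.line_to([*g,.135],velocity=.05);print(arm.read_ft_force())
arm.line_to([*g,.2],velocity=.15);arm.pause(.1);shot('wrist','w18');print(arm.read_ft_force(),arm.read_opening(),arm.read_time()-t)
```

```text
Q foot end [[-0.0415  0.0198]
 [-0.0427 -0.0265]]
[0.15367261 0.60547849 0.71972877] [ 0.50616903 -0.29138495  0.12698999]
0.6848838718279806 [0.19979538 0.66690136 6.21667405]
[-0.10560269 -0.56824153 -1.62004561]
[ 0.27499942  0.0997692  -1.66343666] 0.6871863068181724 3.3583
```

View pics/w18.png

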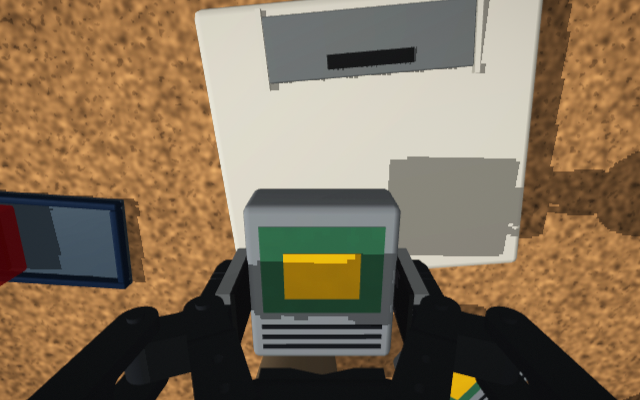

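Run:
```python
from vis import *
im,p=load('w18')
W=onplane('wrist',[(320,208),(320,353)],p[0][2]-.050,p)
print(((W-p[0])@Rot.from_quat(p[1]).as_matrix()).round(4))
```

```text
[[ 0.0499 -0.0001 -0.0343]
 [ 0.0501 -0.0002  0.0316]]
```

The cartridge is held centred, within about 1 mm along its length. Now to the free end of the tray.

Run:
```python
from vis import *
g=tray(-.0809,-.0003);Q=quat(-4.1*D2R);t=arm.read_time()
arm.movep([*g,.16],Q);arm.pause(.1)
arm.line_to([*g,.115],velocity=.12);arm.pause(.1);print(arm.read_ft_force(),arm.read_tool_pos(),g)
shot('wrist','w19');shot('scene','s19');print(arm.read_time()-t)
```

```text
[ 0.46647451  0.39982661 -1.25566125] [ 0.45569464 -0.08194044  0.11563042] [ 0.45511509 -0.08151441]
1.7083999999999975
```

View pics/w19.png

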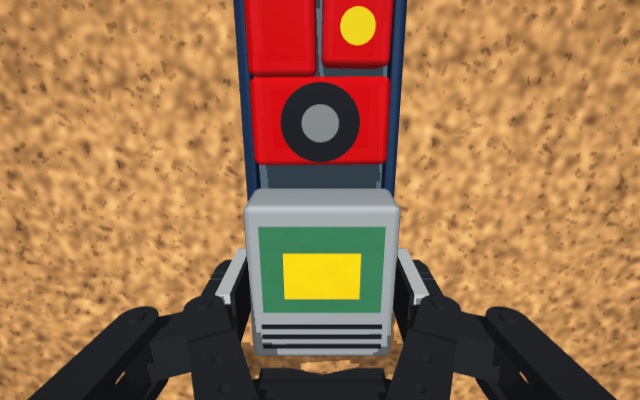

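Run:
```python
from vis import *
im,p=load('w19')
f=lambda uv,z:((onplane('wrist',uv,z,p)[:,:2]-TR['c'])@rot(TR['yaw'])).round(4)
print('Q end',f([(260,162),(385,162)],.034).tolist())
print('cart top front/rear',f([(320,208),(320,353)],p[0][2]-.05).tolist(),'front bottom',f([(320,189)],p[0][2]-.0757).tolist())
```

```text
Q end [[-0.0374, 0.0265], [-0.0374, -0.0292]]
cart top front/rear [[-0.0474, -0.0003], [-0.1133, -0.0002]] front bottom [[-0.0481, -0.0002]]
```

Run:
```python
from h import *
g=tray(-.0795,-.0003);t=arm.read_time()
arm.line_to([*g,.095],velocity=.08);print(arm.read_ft_force())
z=lower(g,[.088,.085,.083,.0815,.0805,.0795,.0785],fmax=4)
shot('wrist','w20')
arm.move_gripper(.9);arm.line_to([*g,.16],velocity=.15);arm.pause(.1);shot('wrist','w21')
Q=quat(-4.1*D2R);arm.movep([*tray(.0,0.0),.36],Q);arm.pause(.2);shot('wrist','w22');shot('scene','s22');print(arm.read_time()-t,arm.read_time())
```

```text
[-0.05439077 -0.44833595 -0.90418007]
z 0.088 f [ 0.4 -0.7 -1.2] tcp [ 0.4552 -0.0802  0.088 ]
z 0.085 f [ 0.6  0.4 -1.5] tcp [ 0.4552 -0.0801  0.0849]
z 0.083 f [ 0.4  0.6 -1.4] tcp [ 0.4552 -0.0801  0.0829]
z 0.0815 f [-0.7 -0.4 -1.2] tcp [ 0.4552 -0.0801  0.0815]
z 0.0805 f [-0.4  0.1  3.8] tcp [ 0.4553 -0.0802  0.0808]
z 0.0795 f [-1.8 -0.1 14.2] tcp [ 0.4553 -0.0802  0.0808]
contact
4.708300000000001 36.775
```

View pics/w21.png

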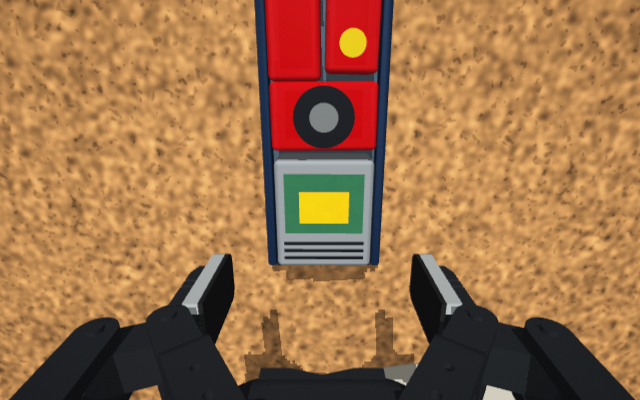

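View pics/w22.png

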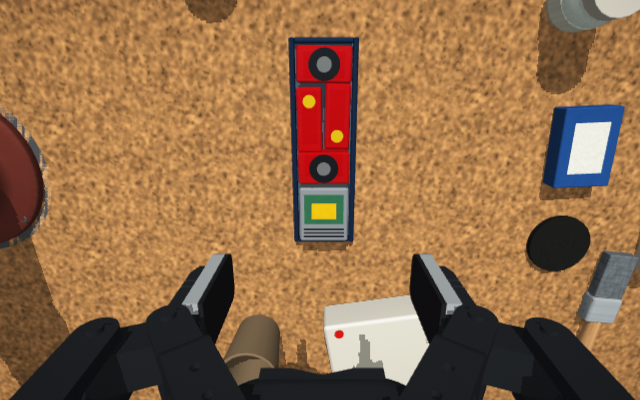

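View pics/s22.png

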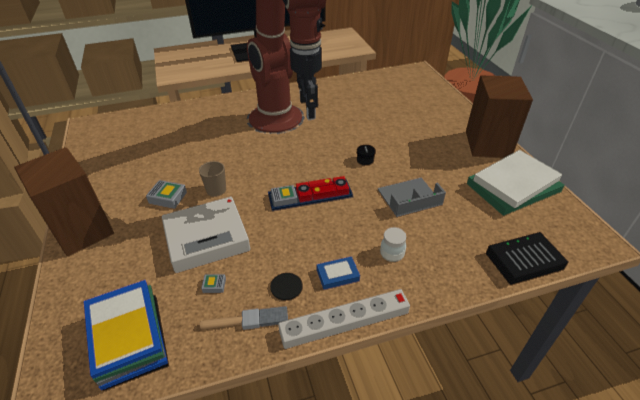

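All three pieces are in the tray, and the bystanders look unmoved. As a last check I'll triangulate the heights of the tops and compute positions in the tray frame from two views.

Run:
```python
from vis import *
i1,p1=load('w21');i2,p2=load('w22')
def dots(im):
    m=yellow(im);return sorted([tuple(np.argwhere(b).mean(0)[::-1].round(2)) for b in big(m,4,8)],key=lambda a:a[1])
A=dots(i1);B=dots(i2);print(A,B)
f=lambda X:((X[:2]-TR['c'])@rot(TR['yaw'])).round(4)
# cartridge label, Q dial hub, P dot
for n,u,v in(('cart',A[-1],B[-1]),('Pdot',A[0],B[1])):
    X=twoview(rays('wrist',u,p1),rays('wrist',v,p2));print(n,f(X),X[2].round(4))
def hub(im,r):
    y0,y1,x0,x1=r;s=im[y0:y1,x0:x1].astype(int);m=(np.ptp(s,axis=2)<25)&(s.mean(2)>90);k=big(m,1,10)[0];return np.argwhere(k).mean(0)[::-1]+[x0,y0]
h1=hub(i1,(95,140,300,348));h2=hub(i2,(155,184,308,340));h3=hub(i2,(48,80,308,340))
X=twoview(rays('wrist',h1,p1),rays('wrist',h2,p2));print('Qhub',h1,h2,f(X),X[2])
for n,u,z in(('Pdot',B[1],.034),('Qdot',B[0],.034),('Phub',h3,.035),('Qhub',h2,.035),('cart',B[-1],.030)):
    print(n,f(onplane('wrist',u,z,p2)[0]))
a=i1[140:275,255:395];cv2.imwrite('pics/w21c.png',cv2.resize(a,None,fx=4,fy=4,interpolation=0))
```

```text
[(np.float64(352.46), np.float64(42.29)), (np.float64(323.47), np.float64(206.9))] [(np.float64(308.4), np.float64(101.0)), (np.float64(336.31), np.float64(135.84)), (np.float64(323.5), np.float64(211.0))]
cart [-0.0565 -0.0003] 0.078
Pdot [ 0.0177 -0.015 ] 0.0352
Qhub [323.20266272 117.18343195] [323.17164179 168.40298507] [-0.0201 -0.0002] 0.035092655024549224
Pdot [ 0.0175 -0.015 ]
Qdot [0.0557 0.016 ]
Phub [ 0.094  -0.0005]
Qhub [-0.0201 -0.0002]
cart [-0.075  -0.0006]
```

View pics/w21c.png

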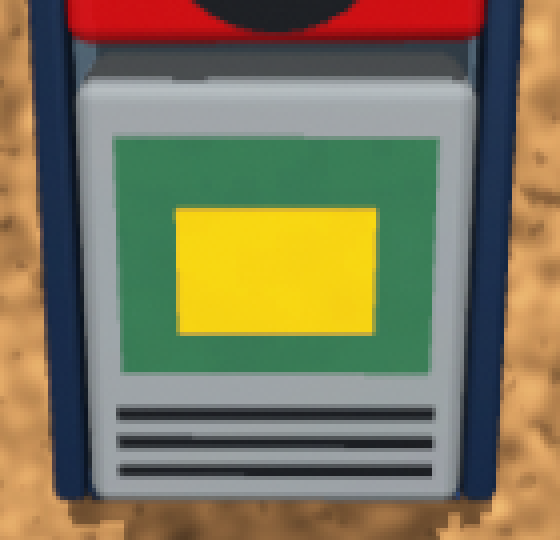

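The paddles check out, but the cartridge height (78 mm) is ill-conditioned because both rays to it are nearly parallel. One more view from another place will settle it.

Run:
```python
from vis import *
arm.movep([*tray(-.13,0.0),.33],quat(-4.1*D2R));arm.pause(.2)
im,p=shot('wrist','w23');i2,p2=load('w22')
g=lambda im,lo:sorted([tuple(np.argwhere(b).mean(0)[::-1]) for b in big(yellow(im),4,8)],key=lambda a:a[1])
print(g(im,0),p[0])
A=g(im,0)
f=lambda X:((X[:2]-TR['c'])@rot(TR['yaw'])).round(4)
for n,u,v in(('cart',A[-1],(323.5,211.0)),('Pdot',A[-2],(336.31,135.84))):
    X=twoview(rays('wrist',u,p),rays('wrist',v,p2));print(n,f(X),X[2].round(4))
print('time',arm.read_time(),arm.read_ft_force())
```

```text
[(np.float64(337.57894736842104), np.float64(5.447368421052632)), (np.float64(321.81985294117646), np.float64(104.92279411764706)), (np.float64(530.7440476190476), np.float64(295.25)), (np.float64(248.58044164037855), np.float64(368.94952681388014))] [ 0.45180985 -0.12907463  0.33009083]
cart [ 0.1165 -0.0203] 0.5549
Pdot [0.0482 0.0323] 0.484
time 37.6167 [ 0.06121026 -0.26168068  0.18805146]
```

View pics/w23.png

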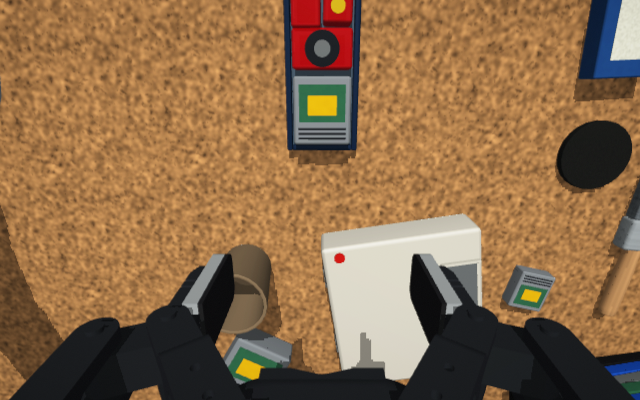

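The cartridge label is at (322,105), with the rim end visible past it at about row 150. My script had picked the decoy labels, so I'll redo it with the right pixel and hand in if it agrees.

Run:
```python
from vis import *
_,p=load('w23');_,p2=load('w22')
f=lambda X:((X[:2]-TR['c'])@rot(TR['yaw'])).round(4)
X=twoview(rays('wrist',(321.82,104.92),p),rays('wrist',(323.5,211.0),p2));print('cart',f(X),X[2])
P=onplane('wrist',[(294,143),(351,143)],.030,p);print('cart rear edge',[f(a) for a in P])
if abs(X[2]-.03)<.004:
    from station import ticket
    print(ticket.finish_job())
```

```text
cart [-0.0742 -0.0006] 0.03218273093123656
cart rear edge [array([-0.1139,  0.0291]), array([-0.1138, -0.0318])]
the job is handed in; nothing more can be done
None
```

I packed both paddles and the cartridge into the tray and handed the job in at about 38 s of the 72 s allowed. The job reports no verdict, so the result rests on my own last checks.

**What I did:**
- I lifted each paddle from the dock by its leg and set it on the tray floor.
- I regripped the second paddle by its foot and slid it, just clear of the floor, until it interlocked with the first.
- I took the cartridge off the console, turned it a quarter turn and lowered it into the free end.

**Last checks:**
- **Paddle heights:** features on the two paddle tops measured about 35 mm by two views, against 34 mm nominal.
- **Cartridge height:** its top measured 32 mm, against 30 mm nominal.
- **Position:** all three pieces were within about 1 mm of the tray's centreline, with the ends inside the rim.
- **Floor contact:** when lowered, each piece touched within about 1 mm of the expected height, never as high as the rim.
- **Bystanders:** they looked unmoved in the final scene picture, but I did not measure them.

**Checks that disagreed:**
- **Cartridge height, 78 mm:** an earlier reading was wrong because the two viewing rays were nearly parallel. A retry first picked up decoy labels, and a better view with the right label gave the 32 mm.
- **Tray rim height, 4.5 mm:** my two-view reading was poor against the nominal 12 mm, so I relied on floor contact instead.

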